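# Sprocket carrier over the end stop onto the next rail

### The arm

A 7-joint arm with a two-finger parallel gripper is mounted at the origin on the work surface. World frame = base frame: x ahead of the robot, y to its left, z up, the work surface at z = 0. Lengths are in mm, angles in rad, forces in N, time in s.
With the tool pointing down it reaches from about 425 to 925 mm from the base axis. Payload 6.8 kg.
Tool frame: the origin (TCP) lies on the centre line of the jaws, within the pads' length; the fingertips stand 25 mm ahead of it and the grasp point (between the pads) lies 6 mm ahead of it (ctrl.tips_ahead is the distance from the TCP to the fingertips, in mm); z points along the fingers, y is the line along which they close (so a half turn about z gives the same grasp; the last joint's range is limited). The gripper opens to 88 mm and grips with 3 to 60 N. Pads are 20 mm wide; open, the fingers measure 115 mm over their backs; the gripper's body (75 mm by 178 mm) begins 61 mm behind the grasp point.
Start: joints at [-1.402, 0.477, 0.022, 1.555, -0.011, 1.109, -0.083], TCP at [184.459, 649.324, 247.664] pointing down, gripper open.
Joint ranges: [-2.96, 2.96], [-0.34, 2.1], [-1.41, 1.46], [0.24, 2.44], [-1.37, 4.51], [0.17, 1.92], [-2.96, 2.96]. Speed limits (rad/s): [2.39, 2.39, 3.14, 3.14, 3.14, 3.14, 3.14].

### API

Orientations are given as a 3x3 rotation matrix whose columns are the frame's x, y, z axes.
In Python, from workcell import telemetry, camera, ctrl, regions_of gives the robot as it stands.
- The arm moves only by the tool drive_tool, never from a script. Its argument "rows" is one flat list of numbers, 7 for each row, row after row: the turn, a rotation vector about the tool's x, y, z in degrees, then the shift along the tool's x, y, z in cm, then the closure in counts, from 0 (fully open) to 255 (shut). In form: [wx, wy, wz, tx, ty, tz, claw, wx, wy, wz, tx, ty, tz, claw, ...]. A call has 1 to 20 rows; each row shifts and turns the commanded pose from where the row before left it, along the tool's axes as they then stand; what a row does not reach is not made up. A row lasts 1/8 s, in which the tool goes at most 62.5 mm and 10.7 degrees, less where a joint would pass 70% of its speed; a pose out of reach is approached as far as the arm can. A call is refused whole if a number of a shift passes 6.25 or a number of a turn 10.7, either way. A call with a gripper value outside its range is refused whole. The fingers move at their own pace and stop on an object; "force" is the grip in N (left out, the last holds). Time passes only in rows, so rows that do not move let the fingers close. It gives the time, the measured TCP pose, the force, the opening and the grip force at its end, in the units of the state.
- telemetry.state(): the state, without advancing time (a new reading comes with each control period).
- camera(name): name is "side" or "top"; returns a dict with "color" (420x560x3 uint8, blue, green, red), "z_map" (420x560 float32, mm along the optical axis (not along the pixel's ray), 0 where there is no reading), "fov_y" (degrees; the focal length in pixels is half the picture's height over the tangent of half this angle, whatever the lens; pixels are square), "cx", "cy" (the principal point, pixels), "k1" (the pictures are not rectified: a ray, as slopes to the right and down, at radius r is drawn at 1 + k1 r^2 times it, then the intrinsics apply), "xyz" and "attitude" of the camera in the world. Camera axes: x right, y down, z forward; pixel columns grow to the right and rows downward; lengths in mm; the calibration is good to about 2 mm. A picture is of the moment at which its call begins.
- ctrl.sign_off(): hands the job in; it is judged then, once.
Trained networks look in a picture, given as the dict that the camera call returned (one of the last four; its "shot" number tells which), for a name from the list of things; names that differ only in an ending like _2 or _b are one class to them, and where a whole thing is asked for, a point or a joint stands for the part that bears it (a point fixed in the world has none). Each returns a list of dicts, best first, with "confidence" (0 to 1); they miss things now and then, are a little off and sometimes report something else, mostly with a low value. They report only what shows in the picture. A call takes as long as a camera call. They do not tell look-alikes from the thing itself.
- regions_of(picture, target): "region" (420x560 bool, what is visible of it) and "box" ([left, top, width, height] in pixels, round what is visible of it).
The state is a dict: "time": time; "qpos": joint angles; "qd": joint speeds; "joint_torque": joint torques, N m; "position": TCP position; "tcp_rot": TCP orientation; "force": force on the tool from outside, world axes, zero at the start; "ft_torque": the same for the moment, N m; "gripper_width": finger opening in mm; "gripper_force": force on a finger pad.
Only numpy, scipy, OpenCV 4.12 (cv2) and the standard library are available. Lean on these libraries where they do the work, as an engineer would, in place of code of your own. Each camera call takes 0.05 s, during which the arm holds its last target. There are 200 camera calls.

### The job

Move the hanging sprocket carrier from its T-rail onto the neighbouring T-rail (the one with the stop collar): slide it along to the open window at the end of its rail, lift it over the end stops, lower it into the window at the near end of the other rail, and slide it in under the flange until it butts against the buffer bar of the stop collar. Press it home against the buffer with firm contact, about 5 N for a moment, and never over 10 N; do not force it against the rails; then let go and leave it hanging there. Leave everything else on the bench where it is.

Things in the scene. Friction and masses are not known exactly. Their poses are not given: they have to be found in the camera images.
- carrier: aluminium carrier with a pair of toothed steel sprockets, hanging on rail_a at the start. Origin: centre of the underside of its roof (41 x by 36 y by 8 mm), the face that rides on the track, so 160 mm above the bench when hanging. z up, y along the rail, x across; symmetric under a half turn. Mass 0.3 to 0.5 kg, dry friction on the rail
- carrier_tab (a point): point on the carrier's grip tab, 50 mm above the carrier's origin. The upright tab is 18 mm thick (x) and 30 mm long (y), from 8 to 70 mm above the origin. Grasp it here from above, best with the fingers closing along the rail (across it, the carrier can swing in the grip when its push meets a stop); held here, fingertips pass above the stops and collar
- carrier_toe (a point): middle of one of the two toes. Side plates (inner faces x = +-17.5 mm, 36 mm long) go down from the roof; inward toes reach from them to x = +-8.5 mm, 8.5 to 13.5 mm below the origin, and hook under the rail's flange with 2.5 mm play up and 3.5 mm to each side. To pass an end stop the carrier must rise over 35 mm
- carrier_sprockets (a point): midway between the two sprockets, 45 mm below the carrier's origin. Each is 66 mm across; they reach 78 mm below the origin, 33 mm to each side along the rail, 29 mm to each side across. To carry them right over a rail and its stops from any side the carrier must rise 100 mm; in line with the rail, 35 mm is enough
- rail_a: bench-top T-rail on which the carrier hangs at the start, 240 mm long along its own y, on a 90 x 240 x 12 mm base plate; origin: centre of the plate's underside, z up; symmetric end for end. Rigid, fixed. A steel web 10 mm thick runs its full length; the web's top is the track, on which the carrier slides
- rail_a_track (a point): middle of the track's top, 160 mm above rail_a's origin. For 60 mm to each side of it along the rail, the top carries a flange 28 mm wide, 6 mm thick, flush with the track: it traps the carrier's toes, so there the carrier slides but cannot be lifted off
- rail_a_window (a point): on the track, middle of the open window at the rail's +y end (85 mm from the rail's middle); a like one is 85 mm from the middle at the -y end. In a window (50 mm long, from 60 to 110 mm off the middle) the flange is missing: only there can the carrier be lifted off or set down
- rail_a_stop (a point): top of the end stop at the rail's +y end; a like one at the -y end. Each stop is 24 mm wide, fills 110 to 120 mm from the rail's middle, and stands 20 mm above the track
- rail_b: the receiving T-rail, of the same shape and sizes as rail_a, with the stop collar near its middle. It stands left or right of rail_a; both lie roughly in line along the world's y, each up to 0.2 rad askew and up to 80 mm out of line, 50 mm or more apart. Origin and axes as for rail_a
- rail_b_track (a point): middle of rail_b's track top, 160 mm above rail_b's origin; flange as on rail_a
- rail_b_window (a point): on the track, middle of the open window at rail_b's +y end; a like one at its -y end, as on rail_a
- rail_b_stop (a point): top of the end stop at rail_b's +y end; a like one at its -y end, as on rail_a
- collar: dark steel stop collar clamped rigidly on rail_b within 6 mm of its middle. Origin: its centre, level with the track; 16 mm long along the rail (y), 44 mm wide, top 16 mm above the track; thumbscrew at -x. A buffer bar (20 mm wide, 10 high, rigid) sticks out of both ends along the rail by 3 to 23 mm, set anew each time, not measured: feel for it; the carrier's roof butts on it
- tin: small aluminium screw-top tin, 26 mm across, 45 mm high, standing between the two rails; origin under its centre (bystander, leave alone)
- screwdriver: screwdriver lying near the robot's right (bystander, leave alone)
- wrench: open wrench lying near the robot's left (bystander, leave alone)
- oil: oil bottle, 60 mm across, 150 mm high, standing beyond the rails; origin under its centre (bystander, leave alone)
- spray: spray can, 56 mm across, 140 mm high, standing beyond the rails; origin under its centre (bystander, leave alone)
- hammer: hammer lying beyond the rails (bystander, leave alone)
- gear: steel gear blank lying beyond the rails, 64 mm across, 18 mm high; origin under its centre (bystander, leave alone)
Mind the look-alikes: they are no part of the job. What is shaped like the carrier but red or turquoise is not meant.

How it is judged (in metres and radians):
On the way, in this order (a step that is already met when the one before it is completed fails the run):
1. the carrier is lifted off its first rail, above the end stops (z of carrier in the frame of rail_a above 0.19 m), for 0.1 s.
2. the carrier, down on the second rail, is pressed against the stop collar's buffer with more than 2.5 N (contact force between carrier and collar above 2.5 N and z of carrier in the frame of rail_b below 0.164 m and horizontal distance between carrier and collar below 0.053 m), for 0.1 s.
At the end, for the whole second after the job is handed in: the carrier hangs at rest on the second rail, roof on the track (within 3 mm in height), toes under the flange, upright within 0.15 rad, in line with the rail, released, up at the stop collar (origins less than 52 mm apart; contact with the buffer is at 29 to 49 mm) (horizontal distance between carrier and collar below 0.052 m and z of carrier in the frame of rail_b between 0.157 and 0.163 m and x of carrier in the frame of rail_b between -0.006 and 0.006 m and angle between the y axis of carrier and the y axis of rail_b, either way round below 0.2 rad and angle between carrier's own z axis and vertical below 0.15 rad and linear speed of carrier below 0.02 m/s); the robot touches nothing.
It fails at once if the carrier pushes on the stop collar or its buffer with more than 12 N (contact force between carrier and collar above 12 N).
It fails at once if the carrier is forced against its first rail with more than 40 N (contact force between carrier and rail_a above 40 N).
It fails at once if the carrier is forced against, or dropped on, the second rail with more than 40 N (contact force between carrier and rail_b above 40 N).
It fails at once if a bystander on the bench is moved more than 20 mm (distance of any of tin, screwdriver, wrench, oil, spray, hammer, gear from where it was at the start of the episode above 0.02 m).
It also fails if it takes over 64 s, if anything falls off the work surface, if the arm or the gripper's body presses on something with over 40 N, if the wrist force passes 120 N, or if a joint passes its speed limit or range.

## Working session

There is one attempt and no reset: what is moved stays moved. The work goes in short steps, Python scripts to look and compute and a tool call to move; the robot and the scene stay as the last step left them, time stands still between calls to the robot, and variables do not carry over. Pictures are saved under pics/ and viewed, at most 10 in all, crops included, and the job is handed in when it is done.

Besides the shell and the picture viewer there is one more tool, called in YAML: its name, and indented under it one key for each argument. drive_tool: Moves the arm, as the interface text tells. Its arguments: {"type":"object","properties":{"rows":{"type":"array","items":{"type":"number"}},"force":{"type":"number"}},"required":["rows"]}

```bash
mkdir -p pics; cat > h.py <<'E'
import numpy as np, cv2
from workcell import telemetry, camera, ctrl, regions_of
def K(p):
    f=p["color"].shape[0]/2/np.tan(np.radians(p["fov_y"])/2); return f
def world(p,mask=None):
    f=K(p);h,w=p["z_map"].shape
    v,u=np.mgrid[0:h,0:w].astype(float)
    xd=(u-p["cx"])/f; yd=(v-p["cy"])/f
    x,y=xd.copy(),yd.copy()
    for _ in range(8):
        s=1+p["k1"]*(x*x+y*y); x=xd/s;y=yd/s
    z=p["z_map"]
    P=np.stack([x*z,y*z,z],-1)@np.array(p["attitude"]).T+np.array(p["xyz"])
    P[z<=0]=np.nan
    return P
E
python3 - <<'E'
from h import *
for n in("top","side"):
    p=camera(n); cv2.imwrite(f"pics/{n}0.png",p["color"]); np.savez(f"{n}0.npz",P=world(p),c=p["color"])
    print(n,p["xyz"],np.round(p["attitude"],3).tolist(),p["fov_y"],p["k1"])
    P=world(p)
    for t in("carrier","carrier_tab","rail_a","rail_b","collar","tin"):
        for r in regions_of(p,t)[:3]:
            print(t,round(r["confidence"],2),r["box"],np.round(np.nanmedian(P[r["region"]],0)))
s=telemetry.state();print(s["position"],np.round(s["tcp_rot"],3).tolist(),s["time"],s["force"])
E
```

```text
top [ 368.76777067   54.80801924 1082.94421326] [[-0.013, -0.986, 0.169], [-1.0, 0.016, 0.013], [-0.016, -0.169, -0.986]] 57.94710425139877 0.030021383637900342
carrier 0.7 [227.7, 130.9, 27.5, 39.0] [711. 166. 131.]
carrier 0.69 [144.6, 201.4, 30.7, 27.9] [532. 385.  81.]
carrier 0.58 [161.4, 137.1, 27.0, 33.7] [712. 357.  84.]
carrier_tab 0.79 [144.8, 205.7, 31.9, 26.8] [534. 385.  79.]
carrier_tab 0.59 [176.5, 245.5, 34.9, 27.9] [421. 293.  81.]
carrier_tab 0.55 [161.3, 135.5, 24.2, 31.2] [714. 355.  84.]
rail_a 0.95 [320.0, 182.7, 104.2, 40.6] [ 562. -165.   13.]
rail_a 0.75 [193.5, 183.6, 95.1, 51.1] [553. 142.  13.]
rail_b 0.95 [320.0, 182.7, 104.2, 40.6] [ 562. -165.   13.]
rail_b 0.75 [193.5, 183.6, 95.1, 51.1] [553. 142.  13.]
collar 0.68 [363.0, 181.6, 15.4, 24.2] [ 572. -155.  173.]
collar 0.52 [214.6, 194.5, 30.6, 24.3] [545. 192. 167.]
tin 0.65 [233.4, 246.0, 27.8, 63.0] [370. 162.   7.]
side [ 460.77756905 -613.66424202  704.22780737] [[0.996, -0.055, 0.07], [-0.089, -0.618, 0.781], [0.001, -0.784, -0.621]] 50.8172699983777 -0.04769753685596092
carrier 0.9 [215.3, 160.2
[... 174 characters left out ...]
, 29.8, 54.5] [426. 290.  59.]
carrier_tab 0.82 [326.3, 141.8, 32.3, 55.6] [715. 350.  62.]
carrier_tab 0.57 [265.0, 142.5, 18.6, 53.2] [530. 380.  71.]
rail_a 0.86 [263.5, 153.6, 64.2, 128.8] [561. 124.  14.]
rail_a 0.63 [294.1, 246.4, 56.1, 173.6] [ 561. -205.   13.]
rail_b 0.86 [263.5, 153.6, 64.2, 128.8] [561. 124.  14.]
rail_b 0.63 [294.1, 246.4, 56.1, 173.6] [ 561. -205.   13.]
collar 0.88 [301.1, 287.5, 35.4, 25.1] [ 569. -166.  172.]
collar 0.55 [173.4, 237.0, 74.8, 21.2] [369. 157.   7.]
tin 0.71 [290.1, 273.4, 13.7, 24.8] [549.  -8.  35.]
[184.48235107 649.31278514 247.66059441] [[-0.962, 0.273, -0.0], [0.273, 0.962, 0.0], [0.0, 0.0, -1.0]] 0.7 [ 0.14217774  0.06764763 -0.29980353]
```

View pics/top0.png

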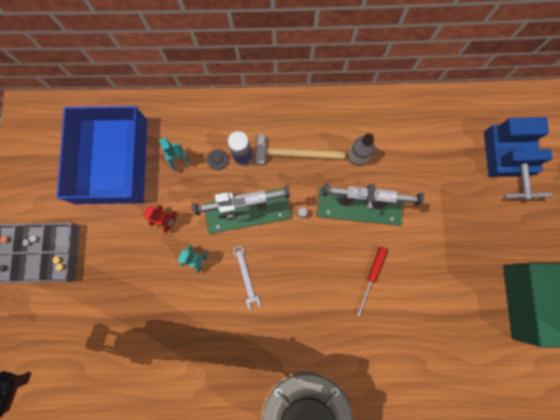

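View pics/side0.png

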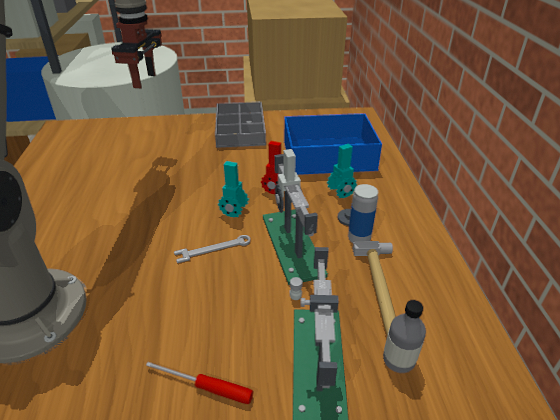

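The real carrier is the silver one on the left rail, at top (225,203) and side (290,180). The look-alikes in the top view are red at (160,215) and turquoise at (174,152) and (192,258). The collar is at top (371,195), so the right rail is rail_b.

```bash
python3 - <<'E'
from h import *
for n in("top","side"):
    d=np.load(n+"0.npz");P=d["P"];c=d["c"].astype(int)
    x,y,z=P[...,0],P[...,1],P[...,2]
    g=(c[...,1]>c[...,2]+20)&(c[...,1]>c[...,0]+10)&(abs(z-12)<8)&(x>450)&(x<680)
    for nm,lo,hi in(("A",-20,300),("B",-330,-20)):
        m=g&(y>lo)&(y<hi)
        r=cv2.minAreaRect(P[m][:,:2].astype(np.float32)); print(n,nm,"plate",m.sum(),r)
        w=(x>480)&(x<640)&(y>lo)&(y<hi)
        for a,b in((154,166),(170,177),(177,186),(190,240)):
            q=P[w&(z>a)&(z<b)]
            if len(q)>3:
                mu=np.median(q,0); C=np.cov(q[:,:2].T);e,V=np.linalg.eigh(C);v=V[:,1]*np.sign(V[1,1])
                s=(q[:,:2]-mu[:2])@v; print("  ",a,b,len(q),np.round(mu,1),"ang",round(float(np.arctan2(-v[0],v[1])),3),np.round([s.min(),s.max()]),np.round(q.min(0)),np.round(q.max(0)))
i=cv2.imread("pics/top0.png")[110:300,130:440]; cv2.imwrite("pics/crop0.png",cv2.resize(i,None,fx=2.5,fy=2.5,interpolation=cv2.INTER_CUBIC))
E
```

```text
top A plate 1019 ((550.0274658203125, 157.0729217529297), (62.84479904174805, 234.3306884765625), 10.224590301513672)
   154 166 593 [564.1 142.2 160.1] ang 0.189 [-102.  136.] [528.  40. 154.] [593. 273. 166.]
   170 177 32 [547.  200.8 172.3] ang 0.186 [-163.   74.] [528.  40. 170.] [592. 275. 176.]
   177 186 96 [549.5 194.2 180.1] ang 0.177 [-157.   81.] [532.  40. 177.] [593. 277. 185.]
   190 240 158 [552.5 194.7 228.7] ang 0.218 [-15.  16.] [544. 180. 191.] [566. 212. 234.]
top B plate 1301 ((564.814453125, -164.50454711914062), (235.9758758544922, 79.99188995361328), 80.14443969726562)
   154 166 604 [ 569.6 -182.6  159.7] ang -0.122 [-100.  137.] [ 537. -280.  154.] [596. -47. 166.]
   170 177 194 [ 571.1 -157.4  174. ] ang -0.127 [-126.  112.] [ 538. -281.  170.] [595. -46. 177.]
   177 186 104 [ 569.5 -163.9  179.3] ang -0.123 [-120.  118.] [ 547. -284.  177.] [599. -45. 184.]
side A plate 1932 ((560.4061889648438, 154.34803771972656), (88.47869873046875, 240.83944702148438), 10.28909683227539)
   154 166 574 [565.2 135.2 160.6] ang 0.192 [-101.  139.] [530.  34. 154.] [594. 271. 166.]
   170 177 99 [562.1 179.4 173. ] ang 0.177 [-144.   93.] [530.  35. 170.] [593. 270. 177.]
   177 186 122 [560.  179.3 180.4] ang 0.183 [-145.   97.] [530.  35. 177.] [593. 276. 185.]
   190 240 259 [554.6 181.6 216.4] ang 0.463 [-7. 27.] [544. 174. 190.] [566. 210. 233.]
side B plate 3947 ((571.3856201171875, -162.73388671875), (226.68687438964844, 88.78873443603516), 82.9817886352539)
   154 166 1249 [ 566.3 -194.6  160.5] ang -0.129 [-94. 145.] [ 535. -289.  154.] [597. -50. 166.]
   170 177 454 [ 569.4 -164.   173.5] ang -0.128 [-125.  109.] [ 537. -289.  170.] [596. -54. 177.]
   177 186 285 [ 565.1 -172.7  179.9] ang -0.128 [-116.  126.] [ 544. -289.  177.] [598. -49. 184.]
```

View pics/crop0.png

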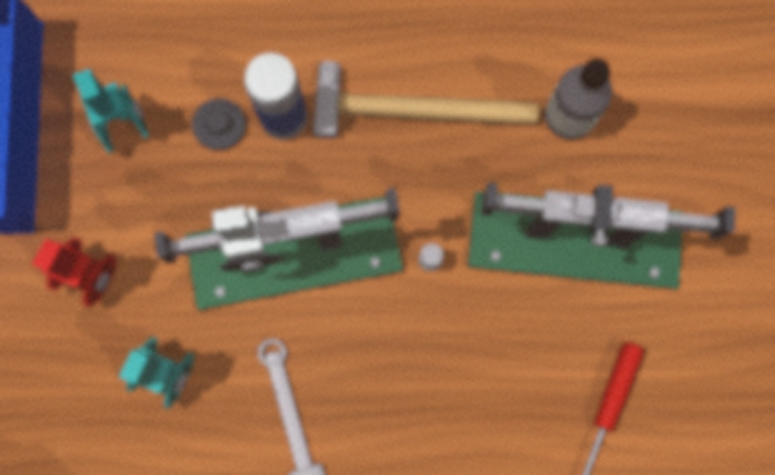

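```bash
cat > fit.py <<'E'
from h import *
from scipy.optimize import least_squares
def rail(P,c0,a0,skip=None):
    q=P.reshape(-1,3); c=np.array(c0,float); a=a0
    for _ in range(3):
        u=np.array([-np.sin(a),np.cos(a)]); v=np.array([np.cos(a),np.sin(a)])
        d=q[:,:2]-c; s=d@u; t=d@v; z=q[:,2]
        def mid(m): return (np.percentile(t[m],3)+np.percentile(t[m],97))/2
        ends=[]; 
        for sg in(1,-1):
            m=(z>176)&(z<185)&(s*sg>104)&(s*sg<126)&(abs(t)<18)
            if m.sum()<5: return None
            ends.append((np.percentile(s[m],50),mid(m),m.sum(),np.round(np.percentile(z[m],50),1)))
        ds=(ends[0][0]+ends[1][0])/2; dt=(ends[0][1]+ends[1][1])/2; da=-(ends[0][1]-ends[1][1])/(ends[0][0]-ends[1][0])
        c=c+ds*u+dt*v; a=a+da
    # flange midline check
    m=(z>156)&(z<163)&(abs(s)<58)&(abs(t)<18)
    fl=[(int(k),round(float(mid(m&(abs(s-k)<10))),1)) for k in range(-50,60,20) if (m&(abs(s-k)<10)).sum()>8]
    return np.round(c,1),round(a,4),ends[0][0]-ends[1][0],ends,fl
if __name__=="__main__":
    for n in("top","side"):
        P=np.load(n+"0.npz")["P"]
        for nm,c,a in(("A",(561.5,155.5),.185),("B",(567.5,-167),-.127)):
            r=rail(P,c,a); print(n,nm,*r)
            u=np.array([-np.sin(r[1]),np.cos(r[1])]); v=np.array([np.cos(r[1]),np.sin(r[1])])
            q=P.reshape(-1,3);d=q[:,:2]-r[0];s=d@u;t=d@v;z=q[:,2]
            if nm=="A": m=(z>226)&(z<236)&(abs(t)<25)&(abs(s)<100)
            else: m=(z>170)&(z<180)&(abs(s)<20)&(abs(t)<26)
            print("   top pts",m.sum(),np.percentile(s[m],[2,50,98]).round(1),np.percentile(t[m],[2,50,98]).round(1),np.median(z[m]))
E
python3 fit.py
```

```text
top A [562.3 157.7] 0.1739 228.46318302169595 [(np.float64(114.23204498013317), np.float64(0.00014681927363202618), np.int64(42), np.float64(179.8)), (np.float64(-114.23113804156277), np.float64(-6.674652364591083e-05), np.int64(39), np.float64(180.3))] [(-50, 1.1), (-30, -0.1), (-10, 0.5), (10, -0.1)]
   top pts 104 [24.2 38.8 53.2] [-8.6 -0.5  8.9] 229.93562534356528
top B [ 572.8 -164.7] -0.1247 228.32997858057095 [(np.float64(114.16501270224461), np.float64(-0.00013488886244150677), np.int64(39), np.float64(179.7)), (np.float64(-114.16496587832634), np.float64(9.744382531362561e-05), np.int64(47), np.float64(179.3))] [(-50, -0.2), (-30, -0.4), (-10, -0.7), (10, -4.8), (30, -0.3), (50, 0.0)]
   top pts 152 [-8.5  5.4 18.9] [-21.5  -1.1  19.8] 174.9167348727051
side A [560.6 153.5] 0.1825 228.6620706151004 [(np.float64(114.33104055703276), np.float64(1.9483738835646136e-06), np.int64(36), np.float64(180.0)), (np.float64(-114.33103005806763), np.float64(1.8742709961827586e-06), np.int64(60), np.float64(180.1))] [(-50, 0.5), (-30, 1.1), (-10, 0.5), (10, 1.4), (30, -1.3)]
   top pts 81 [24.4 36.  55.2] [-7.4  0.6 10.1] 230.67244273275378
side B [ 570.4 -169.8] -0.1277 229.30452639405325 [(np.float64(114.65227203933915), np.float64(1.304356240794391e-06), np.int64(83), np.float64(180.2)), (np.float64(-114.65225435471409), np.float64(-3.7744007164164373e-06), np.int64(148), np.float64(180.3))] [(-50, -0.9), (-30, -0.4), (-10, -0.6), (30, -0.1), (50, -0.4)]
   top pts 340 [-8.3  3.3 15.1] [-21.3  -0.1  20.2] 175.81593681432713
```

drive_tool:
  rows: [0, 0, -8.7, 0, 0, -1.7, 0, 0, 0, -8.7, 0, 0, -1.7, 0, 0, 0, -8.6, 0, 0, -1.7, 0, 0, 0, 0, -1.3, -2.5, 0, 0, 0, 0, 0, -2.02, -3.67, 0, 0, 0, 0, 0, -2.02, -3.67, 0, 0, 0, 0, 0, -2.02, -3.67, 0, 0, 0, 0, 0, -2.02, -3.67, 0, 0, 0, 0, 0, -2.02, -3.67, 0, 0, 0, 0, 0, -2.02, -3.67, 0, 0, 0, 0, 0, -2.02, -3.67, 0, 0, 0, 0, 0, -2.02, -3.67, 0, 0, 0, 0, 0, -2.02, -3.67, 0, 0, 0, 0, 0, -2.02, -3.67, 0, 0, 0, 0, 0, -2.02, -3.67, 0, 0, 0, 0, 0, -2.02, -3.67, 0, 0, 0, 0, 0, -2.02, -3.67, 0, 0, 0, 0, 0, -0.8, -1.17, 0, 0, 0, 0, 0, 0, 0, 0, 0]

```text
time: 3.08
position: [554.2, 193.4, 298.6]
tcp_rot: [[-0.985, -0.175, -0.0], [-0.175, 0.985, 0.0], [0.0, 0.0, -1.0]]
force: [0.0, 0.3, -0.2]
gripper_width: 87.8
gripper_force: 0.0
```

drive_tool:
  rows: [0, 0, 0, 0, 0, 2, 0, 0, 0, 0, 0, 0, 2.5, 0, 0, 0, 0, 0, 0, 2, 0, 0, 0, 0, 0, 0, 1.25, 0, 0, 0, 0, 0, 0, 0.5, 0, 0, 0, 0, 0, 0, 0, 0, 0, 0, 0, 0, 0, 0, 130, 0, 0, 0, 0, 0, 0, 170, 0, 0, 0, 0, 0, 0, 200, 0, 0, 0, 0, 0, 0, 230, 0, 0, 0, 0, 0, 0, 230, 0, 0, 0, 0, 0, 0, 230, 0, 0, 0, 0, 0, 0, 230]
  force: 25

```text
time: 4.7
position: [554.1, 193.9, 216.2]
tcp_rot: [[-0.984, -0.176, 0.0], [-0.176, 0.984, 0.001], [-0.0, 0.001, -1.0]]
force: [-0.6, 1.2, -0.1]
gripper_width: 29.7
gripper_force: 25.0
```

```bash
python3 - <<'E'
from h import *
s=telemetry.state();print(s["position"],s["force"],s["ft_torque"],s["gripper_width"],s["gripper_force"])
p=camera("side");cv2.imwrite("pics/s1.png",cv2.resize(p["color"][130:330,200:400],None,fx=3,fy=3,interpolation=2))
E
```

```text
[554.05301239 193.90356457 216.23450976] [-0.64578678  1.22304642 -0.10287356] [0.32755108 0.04756925 0.02378058] 29.656571520160956 24.99720275402069
```

View pics/s1.png

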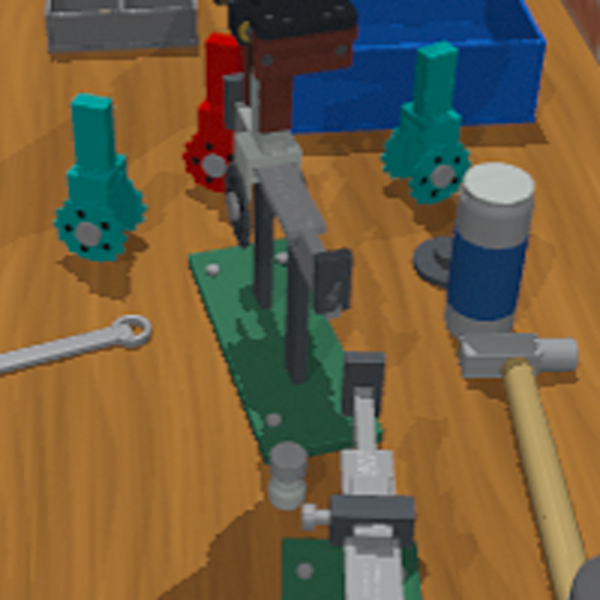

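The silver carrier is gripped (opening 29.7 mm). I lift 1 mm and slide it.

drive_tool:
  rows: [0, 0, 0, 0, 0, -0.1, 230, 0, 0, 0, 0, -0.5, 0, 230, 0, 0, 0, 0, -1.0, 0, 230, 0, 0, 0, 0, -1.0, 0, 230, 0, 0, 0, 0, -1.0, 0, 230, 0, 0, 0, 0, -0.5, 0, 230, 0, 0, 0, 0, 0, 0, 230]
  force: 40

```text
time: 5.62
position: [561.2, 153.6, 217.2]
tcp_rot: [[-0.985, -0.175, 0.0], [-0.175, 0.985, 0.0], [-0.0, 0.0, -1.0]]
force: [0.9, -0.4, -3.5]
gripper_width: 29.8
gripper_force: 40.0
```

drive_tool:
  rows: [0, 0, 0, 0, -0.6, 0, 230, 0, 0, 0, 0, -1.2, 0, 230, 0, 0, 0, 0, -1.2, 0, 230, 0, 0, 0, 0, -1.2, 0, 230, 0, 0, 0, 0, -1.2, 0, 230, 0, 0, 0, 0, -1.2, 0, 230, 0, 0, 0, 0, -1.2, 0, 230, 0, 0, 0, 0, -0.6, 0, 230, 0, 0, 0, 0, 0, 0, 230]

```text
time: 6.75
position: [576.0, 70.9, 217.2]
tcp_rot: [[-0.985, -0.175, 0.0], [-0.175, 0.985, -0.0], [-0.0, -0.0, -1.0]]
force: [0.6, -0.4, -4.0]
gripper_width: 29.9
gripper_force: 40.0
```

```bash
python3 - <<'E'
from h import *
from fit import rail
s=telemetry.state();print(s["position"],s["force"],s["ft_torque"])
for n in("side","top"):
    p=camera(n);P=world(p);np.savez(n+"1.npz",P=P,c=p["color"])
    r=rail(P,(561.4,155.6),.178);print(n,r and r[:2])
    a=.177;c=np.array((561.4,155.6));u=np.array([-np.sin(a),np.cos(a)]); v=np.array([np.cos(a),np.sin(a)])
    q=P.reshape(-1,3);d=q[:,:2]-c;S=d@u;T=d@v;z=q[:,2]
    for lo,hi in((163,167),(166.5,172.5)):
        m=(z>lo)&(z<hi)&(S>-108)&(S<-60)&(abs(T)<30)
        if m.sum()>5: print("roof",m.sum(),np.percentile(S[m],[2,98]),np.percentile(T[m],[2,98]),np.median(z[m]))
    cv2.imwrite(f"pics/{n}2.png",cv2.resize(p["color"][150:350,240:400],None,fx=3,fy=3))
E
```

```text
[575.98509642  70.90030692 217.15200655] [ 0.57699557 -0.35901105 -4.04196528] [0.07341912 0.01945272 0.01999077]
side (array([561.4, 153.6]), np.float64(0.171))
roof 17 [-105.87239772  -75.16707883] [-20.27951611  20.70606386] 165.691948930909
roof 108 [-105.33974488  -69.55661266] [-20.04022487  20.06678604] 169.75619154496593
top None
```

View pics/side2.png

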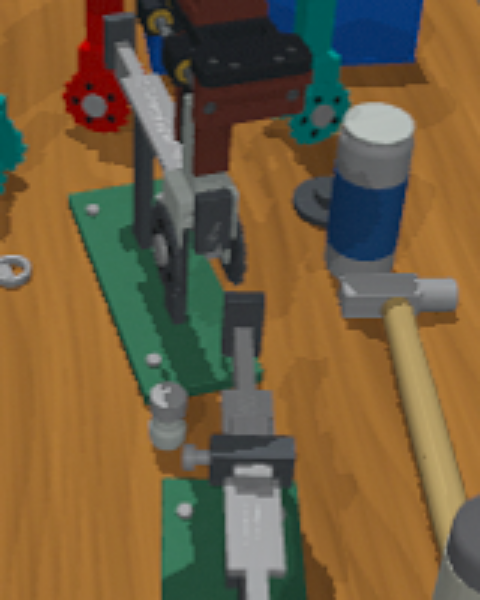

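drive_tool:
  rows: [0, 0, 0, 0, 0, -0.3, 230, 0, 0, 0, 0, 0, -0.3, 230, 0, 0, 0, 0, 0, 0, 230]

```text
time: 7.22
position: [576.1, 71.7, 223.6]
tcp_rot: [[-0.984, -0.176, 0.001], [-0.176, 0.984, 0.0], [-0.001, 0.0, -1.0]]
force: [-1.0, 0.2, -3.6]
gripper_width: 29.9
gripper_force: 40.0
```

Free of the flange: the force stays at the carrier's weight. I lift it and carry it over.

drive_tool:
  rows: [0, 0, 0, 0, 0, -1, 230, 0, 0, 0, 0, 0, -2, 230, 0, 0, 0, 0, 0, -2, 230, 0, 0, 0, 0, 0, -2, 230, 0, 0, 0, 0, 0, -2, 230, 0, 0, 0, 0, 0, -1.3, 230, 0, 0, 5, 0, 0, 0, 230, 0, 0, 7.3, 0, 0, 0, 230, 0, 0, 5, 0, 0, 0, 230, 0, 0, 0, -0.15, -1, 0, 230, 0, 0, 0, -0.4, -2.5, 0, 230, 0, 0, 0, -0.4, -2.6, 0, 230, 0, 0, 0, -0.4, -2.6, 0, 230, 0, 0, 0, -0.4, -2.6, 0, 230, 0, 0, 0, -0.4, -2.4, 0, 230, 0, 0, 0, -0.3, -1.53, 0, 230, 0, 0, 0, 0, 0, 0, 230, 0, 0, 0, 0, 0, 0, 230]

```text
time: 9.48
position: [581.3, -81.6, 326.0]
tcp_rot: [[-0.992, 0.123, -0.0], [0.123, 0.992, 0.001], [0.0, 0.001, -1.0]]
force: [0.1, -0.6, -4.0]
gripper_width: 29.9
gripper_force: 40.0
```

```bash
cat > chk.py <<'E'
from h import *
from fit import rail
import sys
s=telemetry.state();print(s["position"],s["force"],s["time"])
z0=s["position"][2]-56  # carrier origin height
B={"top":((572.8,-164.7),-.1247),"side":((570.4,-169.8),-.1277)}
for n in("side","top"):
    p=camera(n);P=world(p);np.savez(n+sys.argv[1]+".npz",P=P,c=p["color"])
    c,a=B[n];u=np.array([-np.sin(a),np.cos(a)]); v=np.array([np.cos(a),np.sin(a)])
    q=P.reshape(-1,3);d=q[:,:2]-c;S=d@u;T=d@v;z=q[:,2]
    m=(z>z0+5)&(z<z0+11)&(S>40)&(S<125)&(abs(T)<32)
    print(n,"roof",m.sum(),z0)
    if m.sum()>5:
        r=cv2.minAreaRect(np.c_[S[m],T[m]].astype(np.float32));print(np.percentile(S[m],[2,98]).round(1),np.percentile(T[m],[2,98]).round(1),np.median(z[m]).round(1),r)
    m=(z>z0-30)&(z<z0)&(S>30)&(S<135)&(abs(T)<32)
    print(" plates",m.sum(), m.sum()>5 and (np.percentile(S[m],[2,98]).round(1),np.percentile(T[m],[2,98]).round(1)))
    r=rail(P,c,a);print(" rail",r and r[:2])
E
python3 chk.py 3
```

```text
[581.32675176 -81.57259802 326.04644331] [ 0.05246898 -0.62586939 -3.96861478] 9.475
side roof 262 270.0464433081646
[ 69.2 105. ] [-19.9  20.7] 278.5 ((87.58654022216797, 0.5230274200439453), (40.94297790527344, 39.22216796875), 89.51638793945312)
 plates 275 (array([60.5, 98. ]), array([-23.8,  24.7]))
 rail (array([ 570.4, -169.6]), np.float64(-0.128))
top roof 103 270.0464433081646
[ 68.  102.8] [-21.   -8.1] 278.1 ((85.55210876464844, -14.097116470336914), (14.26999568939209, 35.36089324951172), 88.803466796875)
 plates 103 (array([ 62.9, 110.4]), array([-25.2, -14.6]))
 rail None
```

drive_tool:
  rows: [0, 0, 0, 0, -0.1, 1, 230, 0, 0, 0, 0, 0, 2, 230, 0, 0, 0, 0, 0, 2, 230, 0, 0, 0, 0, 0, 1.5, 230, 0, 0, 0, 0, 0, 1, 230, 0, 0, 0, 0, 0, 0.5, 230, 0, 0, 0, 0, 0, 0, 230, 0, 0, 0, 0, 0, 0, 230]

```text
time: 10.58
position: [581.5, -83.8, 246.7]
tcp_rot: [[-0.992, 0.125, 0.001], [0.125, 0.992, 0.0], [-0.001, 0.0, -1.0]]
force: [-0.1, 0.6, -4.0]
gripper_width: 30.1
gripper_force: 40.0
```

```bash
python3 chk.py 4
```

```text
[581.50564997 -83.81034397 246.74941433] [-0.08782659  0.59790275 -4.01598416] 10.575
side roof 235 190.74941432748312
[ 67.5 103.1] [-18.3  21.2] 199.0 ((85.32423400878906, 1.3850479125976562), (40.60051345825195, 37.8355827331543), 88.08148956298828)
 plates 364 (array([31.4, 98.7]), array([-23.3,  24.3]))
 rail None
top roof 58 190.74941432748312
[74.9 99.9] [-20.   -8.3] 198.8 ((87.40760803222656, -14.191598892211914), (26.796659469604492, 13.54952335357666), 4.454858303070068)
 plates 111 (array([ 71.5, 118.9]), array([-24.5,   4.9]))
 rail (array([ 570.8, -164. ]), np.float64(-0.1085))
```

drive_tool:
  rows: [0, 0, 0, 0.08, 0, 0.5, 230, 0, 0, 0, 0, 0, 0.7, 230, 0, 0, 0, 0, 0, 0.7, 230, 0, 0, 0, 0, 0, 0.5, 230, 0, 0, 0, 0, 0, 0.3, 230, 0, 0, 0, 0, 0, 0.15, 230, 0, 0, 0, 0, 0, 0, 230, 0, 0, 0, 0, 0, 0, 230]

```text
time: 11.68
position: [580.5, -83.7, 217.9]
tcp_rot: [[-0.992, 0.125, 0.0], [0.125, 0.992, 0.0], [-0.0, 0.0, -1.0]]
force: [0.3, 0.1, -3.5]
gripper_width: 29.5
gripper_force: 40.0
```

```bash
python3 - <<'E'
from workcell import telemetry
s=telemetry.state();print(s["force"],s["ft_torque"],s["position"])
E
```

```text
[ 0.26270133  0.09029366 -3.54045238] [-0.0107275  -0.01618226  0.02600917] [580.4524942  -83.66610198 217.85774949]
```

drive_tool:
  rows: [0, 0, 0, 0, -0.2, 0.08, 230, 0, 0, 0, 0, -0.5, 0, 230, 0, 0, 0, 0, -0.7, 0, 230, 0, 0, 0, 0, -0.7, 0, 230, 0, 0, 0, 0, -0.5, 0, 230, 0, 0, 0, 0, -0.2, 0, 230, 0, 0, 0, 0, 0, 0, 230]

```text
time: 12.55
position: [576.8, -111.5, 216.8]
tcp_rot: [[-0.992, 0.125, -0.0], [0.125, 0.992, 0.0], [0.0, 0.0, -1.0]]
force: [0.2, -0.5, -4.1]
gripper_width: 29.8
gripper_force: 40.0
```

```bash
python3 - <<'E'
from h import *
s=telemetry.state();print(s["force"],s["ft_torque"],s["position"])
for n,c,a in(("side",(570.4,-169.8),-.1277),("top",(572.8,-164.7),-.1247)):
    p=camera(n);P=world(p)
    if n=="side": cv2.imwrite("pics/s5.png",cv2.resize(p["color"][220:345,260:400],None,fx=4,fy=4,interpolation=2))
    u=np.array([-np.sin(a),np.cos(a)]); v=np.array([np.cos(a),np.sin(a)])
    q=P.reshape(-1,3);d=q[:,:2]-c;S=d@u;T=d@v;z=q[:,2]
    for k in range(-10,90,4):
        m=(abs(S-k)<2)&(abs(T)<7); 
        if m.sum(): print(n,k,m.sum(),np.percentile(z[m],[20,80]).round(0),end="; ")
    m=(z>164)&(z<172)&(abs(T)<25)&(S>36)&(S<85);print("\nroof",m.sum(),m.sum() and (np.percentile(S[m],[2,98]),np.percentile(T[m],[2,98])))
E
```

```text
[ 0.20986263 -0.47462844 -4.1209928 ] [-0.01844036 -0.06642974  0.01228573] [ 576.81203235 -111.48874646  216.83636927]
side -10 59 [161. 316.]; side -6 72 [164. 315.]; side -2 58 [171. 316.]; side 2 24 [174. 177.]; side 6 146 [507. 541.]; side 10 800 [504. 553.]; side 14 328 [320. 573.]; side 18 567 [332. 436.]; side 22 660 [401. 462.]; side 26 121 [173. 382.]; side 30 44 [171. 377.]; side 34 121 [170. 211.]; side 38 14 [ 17. 170.]; side 42 65 [169. 182.]; side 46 19 [169. 177.]; side 50 1 [11. 11.]; side 54 2 [12. 13.]; side 58 4 [ 13. 570.]; side 62 6 [ 14. 570.]; side 66 4 [347. 570.]; side 70 10 [458. 570.]; side 74 9 [347. 571.]; side 78 9 [570. 571.]; side 82 13 [570. 572.]; side 86 113 [572. 579.]; 
roof 269 (array([38.93313526, 75.05793682]), array([-20.37578693,  19.14862505]))
top 10 3 [572. 574.]; top 14 19 [574. 577.]; top 18 22 [574. 578.]; top 22 20 [574. 579.]; top 26 31 [571. 579.]; top 30 28 [567. 572.]; top 34 22 [567. 570.]; top 38 22 [568. 570.]; top 42 20 [568. 570.]; top 46 20 [568. 570.]; top 50 22 [568. 570.]; top 54 19 [569. 570.]; top 58 15 [569. 570.]; top 62 17 [568. 570.]; top 66 17 [568. 570.]; top 70 19 [568. 570.]; top 74 21 [150. 570.]; top 78 32 [ 39. 569.]; top 82 30 [113. 577.]; top 86 48 [154. 581.]; 
roof 80 (array([38.95904181, 73.22620742]), array([-21.11376584,  -8.78244893]))
```

View pics/s5.png

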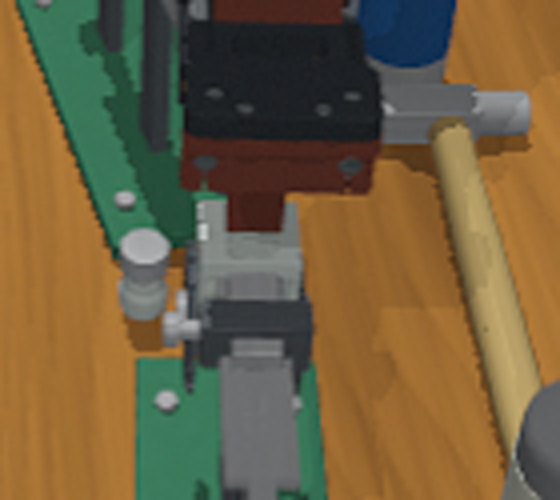

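```bash
python3 - <<'E'
from h import *
for n,c,a in(("side",(570.4,-169.8),-.1277),("top",(572.8,-164.7),-.1247)):
    P=np.load(n+"0.npz")["P"]
    u=np.array([-np.sin(a),np.cos(a)]); v=np.array([np.cos(a),np.sin(a)])
    q=P.reshape(-1,3);d=q[:,:2]-c;S=d@u;T=d@v;z=q[:,2]
    for k in range(-36,37,2):
        m=(abs(S-k)<1.5)&(abs(T)<9)&(z>150); 
        if m.sum(): print(k,m.sum(),np.percentile(z[m],[20,80]).round(0),end="; ")
    print()
E
```

```text
-36 20 [160. 161.]; -34 20 [160. 161.]; -32 21 [160. 161.]; -30 18 [160. 161.]; -28 18 [159. 161.]; -26 19 [160. 161.]; -24 18 [159. 161.]; -22 19 [160. 161.]; -20 15 [160. 161.]; -18 18 [160. 161.]; -16 16 [160. 162.]; -14 20 [160. 161.]; -12 20 [160. 161.]; -10 31 [160. 168.]; -8 67 [161. 170.]; -6 33 [160. 171.]; -4 15 [170. 172.]; -2 34 [171. 176.]; 0 43 [172. 177.]; 2 18 [176. 177.]; 4 14 [176. 177.]; 6 20 [175. 178.]; 8 17 [175. 177.]; 10 16 [176. 177.]; 12 15 [176. 177.]; 14 12 [175. 177.]; 16 3 [175. 176.]; 20 11 [171. 172.]; 22 14 [171. 172.]; 24 13 [171. 172.]; 26 15 [171. 172.]; 28 19 [171. 172.]; 30 17 [171. 172.]; 32 17 [171. 172.]; 34 8 [171. 172.]; 
-36 8 [157. 162.]; -34 10 [157. 162.]; -32 9 [157. 160.]; -30 8 [159. 161.]; -28 10 [158. 161.]; -26 8 [157. 162.]; -24 10 [159. 162.]; -22 10 [158. 161.]; -20 8 [158. 161.]; -18 7 [160. 162.]; -16 10 [159. 162.]; -14 6 [158. 161.]; -12 5 [161. 170.]; -10 3 [170. 171.]; -8 8 [170. 172.]; -6 7 [170. 171.]; -4 2 [175. 175.]; -2 7 [175. 177.]; 0 10 [174. 178.]; 2 11 [175. 177.]; 4 10 [175. 177.]; 6 11 [175. 177.]; 8 9 [175. 176.]; 10 8 [176. 178.]; 12 13 [171. 177.]; 14 10 [169. 172.]; 16 6 [171. 173.]; 18 11 [169. 173.]; 20 10 [170. 172.]; 22 10 [170. 172.]; 24 9 [170. 172.]; 26 8 [169. 172.]; 28 7 [169. 173.]; 30 15 [160. 171.]; 32 15 [158. 170.]; 34 8 [159. 161.]; 36 8 [159. 161.];
```

Before the grasp, the depth profile put the buffer's end at s≈32. The carrier's front is now at s≈39, so the gap is about 7 mm and I creep in.

drive_tool:
  rows: [0, 0, 0, 0, -0.15, 0, 230, 0, 0, 0, 0, -0.15, 0, 230, 0, 0, 0, 0, -0.1, 0, 230, 0, 0, 0, 0, -0.05, 0, 230, 0, 0, 0, 0, 0, 0, 230]

```text
time: 13.28
position: [576.3, -115.9, 216.8]
tcp_rot: [[-0.992, 0.125, -0.0], [0.125, 0.992, 0.0], [0.0, 0.0, -1.0]]
force: [0.6, -0.1, -4.4]
gripper_width: 29.6
gripper_force: 40.0
```

drive_tool:
  rows: [0, 0, 0, 0, -0.05, 0, 230, 0, 0, 0, 0, -0.05, 0, 230, 0, 0, 0, 0, 0, 0, 230]

```text
time: 13.65
position: [576.1, -116.9, 216.8]
tcp_rot: [[-0.992, 0.125, 0.0], [0.125, 0.992, -0.0], [-0.0, -0.0, -1.0]]
force: [0.9, 0.1, -2.6]
gripper_width: 30.0
gripper_force: 40.0
```

drive_tool:
  rows: [0, 0, 0, 0, -0.05, 0, 230, 0, 0, 0, 0, -0.03, 0, 230, 0, 0, 0, 0, 0, 0, 230]

```text
time: 14.02
position: [576.0, -117.6, 216.9]
tcp_rot: [[-0.992, 0.125, -0.0], [0.125, 0.992, 0.0], [0.0, 0.0, -1.0]]
force: [0.5, 0.1, -3.6]
gripper_width: 29.5
gripper_force: 40.0
```

drive_tool:
  rows: [0, 0, 0, 0, -0.03, 0, 230, 0, 0, 0, 0, -0.03, 0, 230, 0, 0, 0, 0, 0, 0, 230]

```text
time: 14.4
position: [576.0, -117.7, 216.8]
tcp_rot: [[-0.992, 0.124, -0.0], [0.124, 0.992, 0.001], [0.0, 0.001, -1.0]]
force: [-0.2, 2.1, -2.8]
gripper_width: 29.7
gripper_force: 40.0
```

drive_tool:
  rows: [0, 0, 0, 0, -0.03, 0, 230, 0, 0, 0, 0, 0, 0, 230]

```text
time: 14.65
position: [576.0, -117.8, 216.9]
tcp_rot: [[-0.992, 0.124, 0.0], [0.124, 0.992, 0.001], [0.0, 0.001, -1.0]]
force: [-0.7, 5.1, -2.9]
gripper_width: 30.1
gripper_force: 40.0
```

drive_tool:
  rows: [0, 0, 0, 0, 0, 0, 230, 0, 0, 0, 0, 0, 0, 230]

```text
time: 14.9
position: [576.0, -117.7, 216.8]
tcp_rot: [[-0.992, 0.124, -0.0], [0.124, 0.992, 0.001], [0.0, 0.001, -1.0]]
force: [-1.2, 5.0, -2.7]
gripper_width: 30.0
gripper_force: 40.0
```

drive_tool:
  rows: [0, 0, 0, 0, 0.04, 0, 230, 0, 0, 0, 0, 0.04, 0.03, 230, 0, 0, 0, 0, 0, 0.03, 230, 0, 0, 0, 0, 0, 0, 230]
  force: 15

```text
time: 15.4
position: [576.2, -117.7, 216.4]
tcp_rot: [[-0.992, 0.125, 0.0], [0.125, 0.992, 0.0], [-0.0, 0.0, -1.0]]
force: [0.3, 5.1, -1.9]
gripper_width: 29.9
gripper_force: 15.0
```

drive_tool:
  rows: [0, 0, 0, 0, 0, 0, 230, 0, 0, 0, 0, 0, 0, 230]

```text
time: 15.65
position: [576.2, -117.7, 216.3]
tcp_rot: [[-0.992, 0.125, 0.0], [0.125, 0.992, 0.0], [-0.0, 0.0, -1.0]]
force: [-1.0, 4.3, -1.6]
gripper_width: 29.6
gripper_force: 15.0
```

drive_tool:
  rows: [0, 0, 0, 0, 0.05, 0, 230, 0, 0, 0, 0, 0, 0, 230]

```text
time: 15.9
position: [576.2, -117.7, 216.2]
tcp_rot: [[-0.992, 0.125, 0.0], [0.125, 0.992, -0.0], [-0.0, -0.0, -1.0]]
force: [0.4, 3.3, -2.1]
gripper_width: 30.0
gripper_force: 15.0
```

drive_tool:
  rows: [0, 0, 0, 0, 0.06, 0, 230, 0, 0, 0, 0, 0.04, 0, 230, 0, 0, 0, 0, 0, 0, 230]

```text
time: 16.27
position: [576.0, -117.3, 216.3]
tcp_rot: [[-0.992, 0.125, -0.0], [0.125, 0.992, -0.001], [-0.0, -0.001, -1.0]]
force: [0.5, -0.7, -2.1]
gripper_width: 30.1
gripper_force: 15.0
```

Unloaded, with the carrier resting on the track. I open the gripper.

drive_tool:
  rows: [0, 0, 0, 0, 0, 0, 150, 0, 0, 0, 0, 0, 0, 120, 0, 0, 0, 0, 0, 0, 90, 0, 0, 0, 0, 0, 0, 50, 0, 0, 0, 0, 0, 0, 50, 0, 0, 0, 0, 0, 0, 50]

```text
time: 17.02
position: [576.2, -116.3, 216.3]
tcp_rot: [[-0.992, 0.125, 0.0], [0.125, 0.992, -0.0], [-0.0, 0.0, -1.0]]
force: [-0.2, -0.9, -0.3]
gripper_width: 70.1
gripper_force: 0.0
```

drive_tool:
  rows: [0, 0, 0, 0, 0, -1, 50, 0, 0, 0, 0, 0, -2, 50, 0, 0, 0, 0, 0, -3, 50, 0, 0, 0, 0, 0, -5, 50, 0, 0, 0, 0, 2, -5, 50, 0, 0, 0, 0, 5, -4, 50, 0, 0, 0, 0, 6, 0, 50, 0, 0, 0, 0, 6, 0, 50, 0, 0, 0, 0, 4, 0, 50, 0, 0, 0, 0, 0, 0, 50]

```text
time: 18.27
position: [604.4, 115.4, 415.3]
tcp_rot: [[-0.993, 0.118, -0.0], [0.118, 0.993, 0.001], [0.001, 0.001, -1.0]]
force: [-0.7, -0.1, 0.4]
gripper_width: 70.5
gripper_force: 0.0
```

```bash
python3 - <<'E'
from h import *
for n,c,a in(("side",(570.4,-169.8),-.1277),("top",(572.8,-164.7),-.1247)):
    p=camera(n);P=world(p)
    if n=="side": cv2.imwrite("pics/s6.png",cv2.resize(p["color"][200:345,240:400],None,fx=4,fy=4,interpolation=2))
    u=np.array([-np.sin(a),np.cos(a)]); v=np.array([np.cos(a),np.sin(a)])
    q=P.reshape(-1,3);d=q[:,:2]-c;S=d@u;T=d@v;z=q[:,2]
    m=(z>226)&(z<236)&(abs(T)<25)&(S>0)&(S<100);print(n,"tab",np.percentile(S[m],[2,98]),np.percentile(T[m],[2,98]),np.median(z[m]))
    m=(z>174)&(z<180)&(abs(T)<22)&(abs(S)<20);print("collar",np.percentile(S[m],[3,97]))
print(telemetry.state()["force"],telemetry.state()["position"])
E
```

```text
side tab [36.50428067 67.15960382] [-9.02932548  8.46816668] 230.37025646515343
collar [-1.15192781 14.15993467]
top tab [34.9169739  63.50103051] [-9.90383877  7.6664352 ] 230.1644894338134
collar [-2.96260173 11.39957468]
[-0.23579947 -0.34881469  0.31228081] [604.72321051 110.25642013 415.73719448]
```

View pics/s6.png

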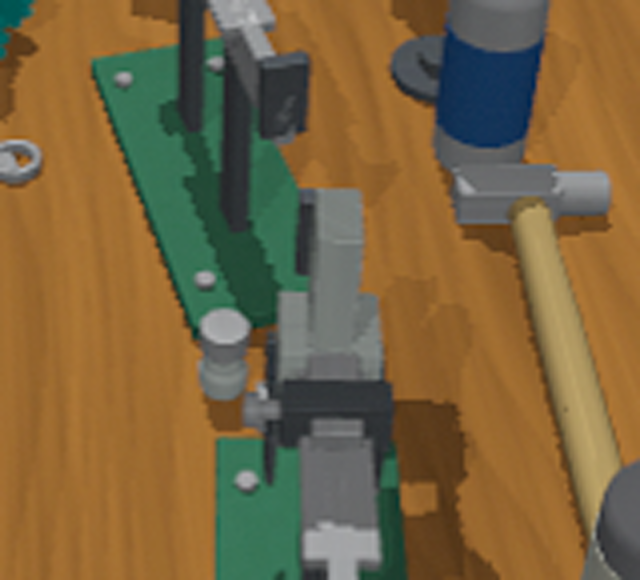

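The carrier hangs upright on rail_b against the buffer. Its origin measures about 45 mm from the collar's (limit 52), the tab is upright, and the gripper is clear.

```bash
python3 -c "
from workcell import ctrl
print(ctrl.sign_off())"
```

```text
the job is handed in; nothing more can be done
None
```

The carrier is hanging released on rail_b, about 45 mm from the stop collar (limit 52 mm), after I pressed it against the buffer at about 5 N; the job is handed in, but no verdict came back.

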